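Dry-stack the rings of a segmented bowl on the chuck

ROBOT

A 6-joint arm with a two-finger parallel gripper is mounted at the origin on the work surface. World frame = base frame: x ahead of the robot, y to its left, z up, the work surface at z = 0. Lengths are in m, angles in degrees, forces in N, time in s.
With the tool pointing down it reaches from about 0.275 to 0.825 m from the base axis. Payload 4.9 kg.
Tool frame: the origin (TCP) lies at the very end of the fingers, on their centre line; the grasp point (between the pads) lies 19 mm behind it; z points along the fingers, y is the line along which they close (so a half turn about z gives the same grasp; the last joint's range is limited). The gripper opens to 85 mm and grips with 20 to 120 N. Pads are 22 mm wide; open, the fingers measure 114 mm over their backs; the gripper's body (76 mm by 85 mm) begins 54 mm behind the grasp point. The pads swing forward as they close: fully open they stand 13 mm farther back than shut.
Start: joints at [-83.434, 18.69, -11.035, 60.275, 0, 82.311], TCP at [0.135, -0.533, 0.231] pointing down, gripper open.
Joint ranges: [-152.03, 152.03], [-55.5, 102.48], [-74.3, 77.21], [-110.64, 120.58], [-84.22, 78.4], [-180, 180]. Speed limits (degrees/s): [147.25, 147.25, 180, 180, 180, 180].

INTERFACE

Orientations are given as a 3x3 rotation matrix whose columns are the frame's x, y, z axes.
In Python, from workcell import * gives the robot as it stands.
- The arm moves only by the shell command python3 -m jog 'ROWS' [FORCE]. ROWS is a JSON object of lists of equal length, an entry for each row: "delta_pos": the shift along the tool's x, y, z in mm, a list of three; "delta_rot": the turn, a rotation vector about the tool's x, y, z in rad, a list of three; "gripper": the gripper command: -1 is shut, 1 is fully open, values between are in proportion. A call has 1 to 10 rows; each row shifts and turns the commanded pose from where the row before left it, along the tool's axes as they then stand; what a row does not reach is not made up. A row lasts 1/10 s, in which the tool goes at most 50 mm and 8.59 degrees, less where a joint would pass 70% of its speed; a pose out of reach is approached as far as the arm can. A call is refused whole if a number of a shift passes 50 or a number of a turn 0.15, either way. A call with a gripper value outside its range is refused whole. The fingers move at their own pace and stop on an object; FORCE is the grip in N (left out, the last holds). Time passes only in rows, so rows that do not move let the fingers close. It gives the time, the measured TCP pose, the force, the opening and the grip force at its end, in the units of the state.
- get_obs(): the state, without advancing time (a new reading comes with each control period).
- snapshot(name): name is "side" or "top" or "wrist"; returns a dict with "img" (400x640x3 uint8, red, green, blue), "vfov" (degrees; the focal length in pixels is half the picture's height over the tangent of half this angle, whatever the lens; pixels are square), "cx", "cy" (the principal point, pixels), "origin" and "attitude" of the camera in the world. Camera axes: x right, y up, looking along -z (the intrinsics and any distortion apply to the point x, -y, -z); pixel columns grow to the right and rows downward; lengths in m; the calibration is good to about 2 mm. The wrist camera is an equidistant fisheye: a pixel r from the principal point sees the ray r / f radians off the axis. A picture is of the moment at which its call begins. There is no depth.
- job_done(): hands the job in; it is judged then, once.
The state is a dict: "time_s": time; "joints": joint angles; "qvel": joint speeds; "joint_efforts": joint torques, N m; "eef_pos": TCP position; "eef_rot": TCP orientation; "force": force on the tool from outside, world axes, zero at the start; "wrist_torque": the same for the moment, N m; "gripper_width": finger opening in m; "grip_force": force on a finger pad.
Only numpy, scipy, OpenCV 4.12 (cv2) and the standard library are available. Lean on these libraries where they do the work, as an engineer would, in place of code of your own. Each camera call takes 0.05 s, during which the arm holds its last target. There are 200 camera calls.

TASK

Dry-stack the segmented rings of the bowl on the round wooden base disc held up by the lathe chuck, so that its outline can be judged before gluing: the dark walnut foot ring first, then the pale maple ring, then the dark-and-pale chequered belly ring, and the red collar ring on top. Centre every ring on the base disc by eye, to within 8 mm (how the joints line up does not matter yet), set it down flat without dropping it, and leave the finished stack standing free with the gouge, glue bottle and calipers undisturbed.

Things in the scene. Friction and masses are not known exactly. Their poses are not given: they have to be found in the camera images.
- chuck: Steel four-jaw lathe chuck, 100 mm diameter, standing on its back, fixed. Its jaws hold a plywood block with the round brown base disc on top, 86 mm in diameter, 18 mm thick; the disc's flat top is 94 mm above the bench. Origin: on its axis at bench level; z up. In the finished stack the rings' undersides are 94, 116, 138 and 160 mm above the bench.
- ring_walnut: Dark brown walnut foot ring, the smallest; first, on the disc. 12 segments, 108 mm across outer flats, 58 across inner flats: wall 25 mm wide; 22 mm high, about 95 g. Lies flat. Origin: centre of its underside; z up; x to the middle of a segment's flats, more flats every 30 degrees. Pinch the wall, a finger inside and one outside, tips some 5 mm above the underside, as rings below may project there.
- ring_maple: Pale cream maple ring; second. 12 segments, 128 mm across outer flats, 78 across inner flats: wall 25 mm wide; 22 mm high, about 125 g. Lies flat. Origin: centre of its underside; z up; x to the middle of a segment's flats, more flats every 30 degrees. Pinch the wall, a finger inside and one outside, tips some 5 mm above the underside, as rings below may project there.
- ring_checkered: Belly ring, the widest, dark and pale segments in turn; third. 12 segments, 140 mm across outer flats, 90 across inner flats: wall 25 mm wide; 22 mm high, about 140 g. Lies flat. Origin: centre of its underside; z up; x to the middle of a segment's flats, more flats every 30 degrees. Pinch the wall, a finger inside and one outside, tips some 5 mm above the underside, as rings below may project there.
- ring_red: Red collar ring; fourth, on top. 12 segments, 118 mm across outer flats, 68 across inner flats: wall 25 mm wide; 22 mm high, about 120 g. Lies flat. Origin: centre of its underside; z up; x to the middle of a segment's flats, more flats every 30 degrees. Pinch the wall, a finger inside and one outside, tips some 5 mm above the underside, as rings below may project there.
- gouge: Bowl gouge lying along y beyond the work: blue metal handle 32 mm thick and 400 mm long, steel blade to +y. Origin: on the bench below a point 300 mm from the handle's butt. Bystander, leave alone.
- glue: Upright cream glue bottle with orange cap, 60 mm in diameter, 170 mm high. Origin: centre of its underside. Bystander, leave alone.
- calipers: Steel outside calipers lying flat, 155 mm long, 90 mm wide, brass pivot. Origin: under the pivot; the legs point along +x. Bystander, leave alone.
There are look-alikes about, which are no part of the job. Leave any blue or green look-alike of the ring_maple alone.

How it is judged (in metres and radians):
On the way, in this order (a step that is already met when the one before it is completed fails the run):
1. the dark walnut ring lies centred on the base disc, released (horizontal distance between ring_walnut and chuck below 0.008 m and z of ring_walnut in the frame of chuck between 0.09 and 0.098 m and angle between ring_walnut's own z axis and vertical below 0.05 rad and contact force between the fingers and ring_walnut below 0.2 N and linear speed of ring_walnut below 0.02 m/s), for 0.2 s.
2. the pale maple ring lies centred on the walnut ring, released (all of step 1 and horizontal distance between ring_maple and chuck below 0.008 m and z of ring_maple in the frame of chuck between 0.112 and 0.12 m and angle between ring_maple's own z axis and vertical below 0.05 rad and contact force between the fingers and ring_maple below 0.2 N and linear speed of ring_maple below 0.02 m/s), for 0.2 s.
3. the chequered ring lies centred on the maple ring, released (all of step 2 and horizontal distance between ring_checkered and chuck below 0.008 m and z of ring_checkered in the frame of chuck between 0.134 and 0.142 m and angle between ring_checkered's own z axis and vertical below 0.05 rad and contact force between the fingers and ring_checkered below 0.2 N and linear speed of ring_checkered below 0.02 m/s), for 0.2 s.
4. the red ring lies centred on the chequered ring, released (all of step 3 and horizontal distance between ring_red and chuck below 0.008 m and z of ring_red in the frame of chuck between 0.156 and 0.164 m and angle between ring_red's own z axis and vertical below 0.05 rad and contact force between the fingers and ring_red below 0.2 N and linear speed of ring_red below 0.02 m/s), for 0.2 s.
At the end, for the whole second after the job is handed in: All four rings stand as one stack on the base disc, in the order walnut, maple, chequered, red from below: each centre within 8 mm of the chuck's axis, its underside within 4 mm of its height in the stack, level within 0.05 rad, released and at rest (all of step 4); the robot touches nothing.
It fails at once if a ring is dropped (falls free faster than 0.45 m/s, as after a fall of some 10 mm) ((linear speed of ring_walnut above 0.45 m/s and contact force between the fingers and ring_walnut below 0.05 N) or (linear speed of ring_maple above 0.45 m/s and contact force between the fingers and ring_maple below 0.05 N) or (linear speed of ring_checkered above 0.45 m/s and contact force between the fingers and ring_checkered below 0.05 N) or (linear speed of ring_red above 0.45 m/s and contact force between the fingers and ring_red below 0.05 N)).
It fails at once if the gouge, glue bottle or calipers are shifted by more than 20 mm or the bottle is tipped (distance of any of gouge, glue, calipers from where it was at the start of the episode above 0.02 m or angle between glue's own z axis and vertical above 0.3 rad).
It also fails if it takes over 120 s, if anything falls off the work surface, if the arm or the gripper's body presses on something with over 40 N, if the wrist force passes 120 N, or if a joint passes its speed limit or range.

## Working session

There is one attempt and no reset: what is moved stays moved. The work goes in short steps, Python scripts to look and compute and a shell command to move; the robot and the scene stay as the last step left them, time stands still between calls to the robot, and variables do not carry over. Pictures are saved under pics/ and viewed, at most 14 in all, crops included, and the job is handed in when it is done.

```bash
ls; mkdir -p pics; python3 - <<'E'
from workcell import *
import cv2
for n in("top","side"):
    s=snapshot(n); cv2.imwrite(f"pics/{n}0.png",s["img"][:,:,::-1]); print(n,s["vfov"],s["cx"],s["cy"],s["origin"],s["attitude"],[k for k in s])
o=get_obs();print(o)
E
```

```text
pics
top 57.2288896496742 316.543764741831 193.35594839269135 [ 0.34143231 -0.0125708   1.05308474] [[ 0.07695587  0.97558161 -0.20571417]
 [-0.99701496  0.07659035 -0.0097515 ]
 [ 0.00624233  0.20585054  0.97856353]] ['img', 'vfov', 'cx', 'cy', 'origin', 'attitude']
side 42.90998446290031 323.2268456969717 207.77725635906103 [-0.05730855  0.70387627  1.03097283] [[-0.74147852  0.49012711 -0.45824123]
 [-0.67089057 -0.5306204   0.51802301]
 [ 0.01074498  0.69153265  0.72226528]] ['img', 'vfov', 'cx', 'cy', 'origin', 'attitude']
{'time_s': 0.1, 'joints': array([-8.34335863e+01,  1.87286599e+01, -1.10851240e+01,  6.02738478e+01,
        9.19348604e-04,  8.23093702e+01]), 'qvel': array([ 0.03580857, -0.08878497,  0.13141591, -0.02109808, -0.04199117,
       -0.09358734]), 'joint_efforts': array([ 1.56054546e-03, -4.44237828e+01,  2.63038480e+01,  7.85258424e-03,
       -6.79906520e-05, -8.23196956e-06]), 'eef_pos': array([ 0.1353932 , -0.53255424,  0.23058085]), 'eef_rot': array([[ 9.69200663e-01,  2.46272308e-01, -1.58960670e-04],
       [ 2.46272260e-01, -9.69199494e-01,  1.52126110e-03],
       [ 2.20579880e-04, -1.51355487e-03, -9.99998830e-01]]), 'force': array([-0.20753942,  0.01291354,  0.39348194]), 'wrist_torque': array([-0.03342692,  0.00636442, -0.00853828]), 'grip_force': 0.0, 'gripper_width': 0.0857379490405766}
```

View pics/top0.png

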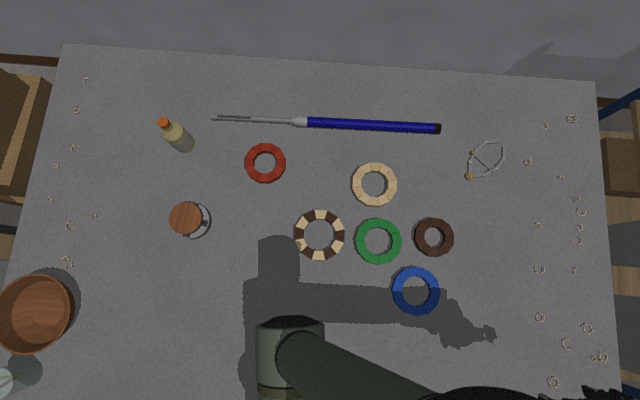

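View pics/side0.png

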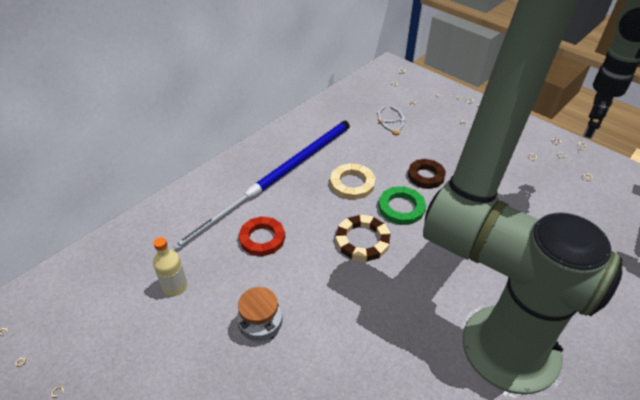

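Top view candidates: walnut (434,237), maple (374,184), with green (378,241) and blue (416,291) look-alikes to be left alone. Then chequered (319,235), red (265,163) and the base disc (186,217). The big brown bowl (35,313) is not part of the job. The side view agrees: disc (258,305), maple (352,181), walnut (426,173).

```bash
cat > h.py <<'E'
from workcell import *
import numpy as np, cv2
def ray(s,u,v):
    f=200/np.tan(np.radians(s["vfov"]/2)); return np.array([(u-s["cx"])/f,-(v-s["cy"])/f,-1.0])
def rayfish(s,u,v):
    f=200/np.tan(np.radians(s["vfov"]/2)); a=u-s["cx"];b=v-s["cy"];r=np.hypot(a,b)+1e-9;t=r/f
    return np.array([np.sin(t)*a/r,-np.sin(t)*b/r,-np.cos(t)])
def hit(s,u,v,z,fish=False):
    d=np.array(s["attitude"])@(rayfish if fish else ray)(s,u,v); o=np.array(s["origin"])
    return (o+d*(z-o[2])/d[2])
def blob(m,u,v):
    "hull of the largest component near pixel u,v"
    m=cv2.morphologyEx(m.astype(np.uint8),cv2.MORPH_CLOSE,np.ones((3,3)))
    cs,_=cv2.findContours(m,cv2.RETR_EXTERNAL,cv2.CHAIN_APPROX_NONE)
    cs=[c for c in cs if cv2.contourArea(c)>150]
    c=min(cs,key=lambda c:np.hypot(*(c.mean((0,1))-[u,v]))); h=cv2.convexHull(c).reshape(-1,2)
    return h
def cen(h,s,z,fish=False):
    P=np.array([hit(s,u,v,z,fish)[:2] for u,v in h],np.float32)
    (c,wh,a)=cv2.minAreaRect(P); M=cv2.moments(P); return np.array([M['m10'],M['m01']])/M['m00'],wh
E
python3 - <<'E'
from h import *
seeds={"top":dict(walnut=(434,237),maple=(374,184),check=(319,235),red=(265,163),disc=(186,217),green=(378,241),blue=(416,291)),
"side":dict(walnut=(426,173),maple=(352,181),check=(362,238),red=(262,236),disc=(258,305))}
for n in seeds:
    s=snapshot(n); im=cv2.cvtColor(s["img"],cv2.COLOR_RGB2HSV).astype(int); H,S,V=im[...,0],im[...,1],im[...,2]
    for k,(u,v) in seeds[n].items():
        m=(S>75)
        w=np.zeros_like(m);w[max(0,v-35):v+35,max(0,u-35):u+35]=1
        if k=="disc": m=m&(H<20)
        if k=="walnut": m=(S>75)&(H<20)
        if k=="maple": m=(S>50)&(H<40)
        if k=="check": m=((S>50)&(H<40))
        if k in("green","walnut","check","blue"): 
            if k=="green": m=m&(H>40)&(H<85)
            if k=="blue": m=m&(H>95)
        h=blob(m&(w>0),u,v); z=.085 if k=="disc" else .011
        print(n,k,[x for x in map(lambda a:np.round(a,4),cen(h,s,z))],h.min(0),h.max(0))
for n,u,v in(("top",175,135),("top",485,160)):
    print(hit(snapshot(n),u,v,.05))
E
```

```text
top walnut [array([ 0.4616, -0.3434]), array([0.1048, 0.1116])] [414 218] [453 255]
top maple [array([ 0.6024, -0.1671]), array([0.1322, 0.1291])] [352 162] [396 206]
top check [array([ 0.4435, -0.0186]), array([0.1389, 0.1421])] [294 210] [344 259]
top red [array([0.6423, 0.158 ]), array([0.1199, 0.121 ])] [244 143] [285 182]
top disc [array([0.4517, 0.339 ]), array([0.0862, 0.0866])] [169 202] [202 234]
top green [array([ 0.4377, -0.1863]), array([0.1289, 0.1301])] [355 218] [401 264]
top blue [array([ 0.3089, -0.2954]), array([0.1327, 0.1308])] [391 266] [440 316]
side walnut [array([ 0.4613, -0.3431]), array([0.1042, 0.1251])] [409 159] [444 187]
side maple [array([ 0.603 , -0.1679]), array([0.1294, 0.1505])] [330 163] [374 198]
side check [array([ 0.4432, -0.0196]), array([0.1406, 0.1582])] [335 215] [389 261]
side red [array([0.6432, 0.1563]), array([0.1217, 0.1344])] [238 216] [284 255]
side disc [array([0.4524, 0.3385]), array([0.0858, 0.0916])] [238 287] [277 323]
[0.69190033 0.41786074 0.05      ]
[ 0.68716793 -0.47525403  0.05      ]
```

```bash
python3 -m jog '{"delta_pos":[[0,0,0],[0,0,0],[40,-18,3],[40,-18,3],[40,-18,3],[40,-18,3],[40,-18,3],[40,-18,3],[40,-18,3],[46,-22,3]],"delta_rot":[[0,0,0.124],[0,0,0.1246],[0,0,0],[0,0,0],[0,0,0],[0,0,0],[0,0,0],[0,0,0],[0,0,0],[0,0,0]],"gripper":[1,1,1,1,1,1,1,1,1,1]}' 60
python3 -m jog '{"delta_pos":[[0,0,0],[0,0,0]],"delta_rot":[[0,0,0],[0,0,0]],"gripper":[0,0]}' 60
python3 - <<'E'
from h import *
s=snapshot("wrist"); cv2.imwrite("pics/w1.png",s["img"][:,:,::-1]); print(s["vfov"],s["origin"],s["attitude"]); o=get_obs(); print(o["eef_pos"],o["eef_rot"],o["joints"],o["gripper_width"])
E
```

```text
time_s: 1.3
eef_pos: [0.4617, -0.3849, 0.2073]
eef_rot: [[1.0, -0.001, -0.0], [-0.001, -1.0, -0.0], [-0.0, 0.0, -1.0]]
force: [0.6, -1.1, 0.7]
gripper_width: 0.0855
grip_force: 0.0
time_s: 1.5
eef_pos: [0.4612, -0.3845, 0.2069]
eef_rot: [[1.0, 0.003, -0.001], [0.003, -1.0, 0.0], [-0.001, -0.0, -1.0]]
force: [0.6, 1.2, -0.3]
gripper_width: 0.0589
grip_force: 0.0
65.70646984690485 [ 0.53927445 -0.38483618  0.35007932] [[ 3.94232994e-03  9.52285920e-01  3.05181887e-01]
 [-9.99992228e-01  3.76496077e-03  1.16972921e-03]
 [-3.50811704e-05 -3.05184127e-01  9.52293362e-01]]
[ 0.46026059 -0.38523506  0.20705359] [[ 9.99999214e-01  9.34262342e-04 -8.35696430e-04]
 [ 9.34426241e-04 -9.99999544e-01  1.95753816e-04]
 [-8.35513163e-04 -1.96534559e-04 -9.99999632e-01]] [-4.69587856e+01  2.49541791e+01 -5.27600180e+00  5.98106969e+01
 -2.73399893e-02  1.32987690e+02] 0.05171882928961719
```

View pics/w1.png

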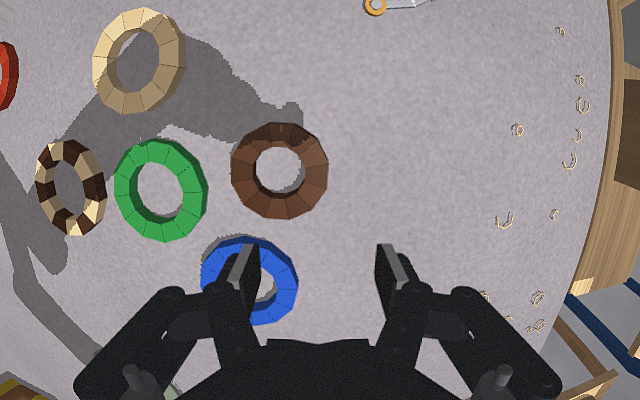

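Wrist view: walnut ring clear at (280,170), maple (138,60), chequered (70,188). Green (160,190) and blue (250,280) are left alone. At yaw 0, joint 6 would go out of range over at the chuck, so I will grasp on the +x walls at a yaw of about 90°.

```bash
cat >> h.py <<'E'
def flats(h,s,z=.011,fish=True):
    "angle (deg, -15..15) of the flats' normals: least mean width"
    P=np.array([hit(s,u,v,z,fish)[:2] for u,v in h]); A=np.arange(-15,15,.5)
    def w(a):
        t=np.radians(a+30*np.arange(6)); q=P@np.array([np.cos(t),np.sin(t)]); return np.mean(q.max(0)-q.min(0))
    W=np.array([w(a) for a in A]); ph=np.angle(np.sum(-W*np.exp(1j*np.radians(12*A))))
    return np.degrees(ph)/12,W.min(),W.max()
def hsv(s): 
    i=cv2.cvtColor(s["img"],cv2.COLOR_RGB2HSV).astype(int); return i[...,0],i[...,1],i[...,2]
def win(m,u,v,r):
    w=np.zeros_like(m);w[max(0,v-r):v+r,max(0,u-r):u+r]=1;return m&w
E
python3 - <<'E'
from h import *
s=snapshot("wrist"); H,S,V=hsv(s)
for k,u,v,r in(("walnut",280,170,60),("maple",138,60,60),("check",70,188,55)):
    m=win((S>60)&(H<28),u,v,r) if k!="walnut" else win((S>75)&(H<28),u,v,r)
    if k=="check": m[:, 108:]=0
    h=blob(m,u,v); print(k,cen(h,s,.011,True),flats(h,s),h.min(0),h.max(0))
s=snapshot("top")
for x in(330,400,430): print(hit(s,x,125,.016))
E
```

```text
walnut (array([ 0.45843773, -0.34096414]), (0.11088360100984573, 0.11200091987848282)) (np.float64(-3.285870089114756), np.float64(0.11181176099320139), np.float64(0.11410122641396003)) [230 122] [326 218]
maple (array([ 0.60166457, -0.16310252]), (0.14086215198040009, 0.13254837691783905)) (np.float64(-0.16083674129748102), np.float64(0.13750284217756165), np.float64(0.1413607043701008)) [92  7] [184 113]
check (array([ 0.44044407, -0.01498878]), (0.14561361074447632, 0.16262587904930115)) (np.float64(1.3985822113231035), np.float64(0.15530754641686065), np.float64(0.15887505081287726)) [ 35 139] [106 235]
[ 0.77222169 -0.02643213  0.016     ]
[ 0.78900169 -0.23675958  0.016     ]
[ 0.79620617 -0.3270635   0.016     ]
```

```bash
cat >> h.py <<'E'
def to(x,y,z,yaw):
    o=get_obs();R=np.array(o["eef_rot"]);d=R.T@(np.array([x,y,z])-o["eef_pos"])*1e3
    a=np.degrees(np.arctan2(R[1,0],R[0,0])); print("tool delta mm",np.round(d,1),"tool turn",np.round(np.radians(a-yaw),4),"pos",np.round(o["eef_pos"],4),"tilt",np.round(R[:2,2],4),"w",round(o["gripper_width"],4),"j6",round(o["joints"][5]),"F",np.round(o["force"],1),"t",o["time_s"])
E
python3 -m jog '{"delta_pos":[[0,0,10],[0,0,10],[0,0,10],[0,0,10],[0,0,10],[0,0,10],[0,0,10],[0,0,10],[0,0,10],[0,0,10]],"delta_rot":[[0,0,-0.1495],[0,0,-0.1495],[0,0,-0.1495],[0,0,-0.1495],[0,0,-0.1495],[0,0,-0.1495],[0,0,-0.1495],[0,0,-0.1495],[0,0,-0.1495],[0,0,-0.1495]],"gripper":[0,0,0,0,0,0,0,0,0,0]}' 60
python3 -c "
from h import *
to(.5029,-.3457,.005,86.7)"
```

```text
time_s: 2.65
eef_pos: [0.4591, -0.3867, 0.1073]
eef_rot: [[0.072, 0.997, 0.0], [0.997, -0.072, -0.0], [-0.0, 0.0, -1.0]]
force: [-0.5, -0.2, -0.5]
gripper_width: 0.0429
grip_force: 0.0
tool delta mm [ 44.1  40.7 102.3] tool turn -0.0146 pos [ 0.4591 -0.3867  0.1073] tilt [ 0.0001 -0.0003] w 0.0429 j6 47 F [-0.5 -0.2 -0.5] t 2.65
```

```bash
python3 -m jog '{"delta_pos":[[0,0,0],[11,10,0],[11,10,0],[11,10,0],[11,10,15],[0,0,20],[0,0,20],[0,0,0]],"delta_rot":[[0,0,-0.0146],[0,0,0],[0,0,0],[0,0,0],[0,0,0],[0,0,0],[0,0,0],[0,0,0]],"gripper":[0.3,0.3,0.3,0.3,0.3,0.3,0.3,0.3]}' 60
python3 - <<'E'
from h import *
to(.5029,-.3457,.005,86.7)
s=snapshot("wrist"); cv2.imwrite("pics/w2.png",s["img"][:,:,::-1])
E
```

```text
time_s: 3.45
eef_pos: [0.5019, -0.341, 0.0488]
eef_rot: [[0.06, 0.998, -0.004], [0.998, -0.06, 0.004], [0.004, -0.005, -1.0]]
force: [0.3, -0.1, -0.5]
gripper_width: 0.0551
grip_force: 0.0
tool delta mm [-4.8  1.5 43.8] tool turn -0.0022 pos [ 0.5019 -0.341   0.0488] tilt [-0.0044  0.004 ] w 0.0551 j6 52 F [ 0.3 -0.1 -0.5] t 3.45
```

View pics/w2.png

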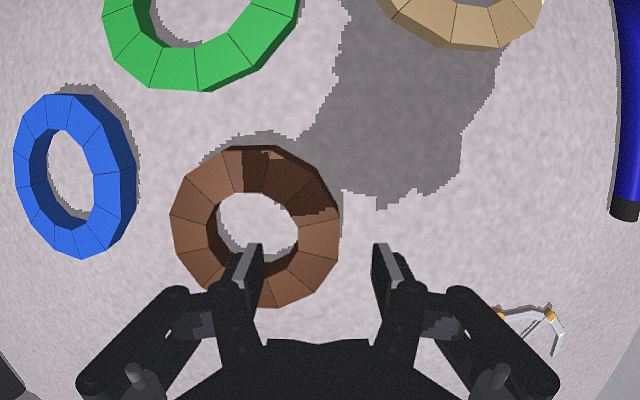

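```bash
python3 - <<'E'
from h import *
to(.5029,-.3457,.005,86.7)
s=snapshot("wrist"); H,S,V=hsv(s)
h=blob(win((S>75)&(H<28),255,227,95),255,227); print(cen(h,s,.011,True),flats(h,s),h.min(0),h.max(0)); 
to(.5029,-.3457,.005,86.7)
g=cv2.resize(s["img"][130:330,150:450],None,fx=2.6,fy=2.6,interpolation=cv2.INTER_CUBIC); cv2.imwrite("pics/w3.png",g[:,:,::-1])
E
```

```text
tool delta mm [-3.9  0.8 45.4] tool turn -0.0025 pos [ 0.5025 -0.3419  0.0504] tilt [-0.0029  0.0027] w 0.0555 j6 52 F [-0.5  0.4  0.2] t 3.5
(array([ 0.45848372, -0.34558289]), (0.11720532178878784, 0.11513859033584595)) (np.float64(-3.148852755196648), np.float64(0.11653457719954112), np.float64(0.119013494807034)) [169 144] [337 305]
tool delta mm [-2.9 -0.1 46.7] tool turn -0.0026 pos [ 0.5032 -0.3429  0.0517] tilt [-0.0011  0.0011] w 0.0556 j6 52 F [-0.3 -0.3  0.4] t 3.55
```

View pics/w3.png

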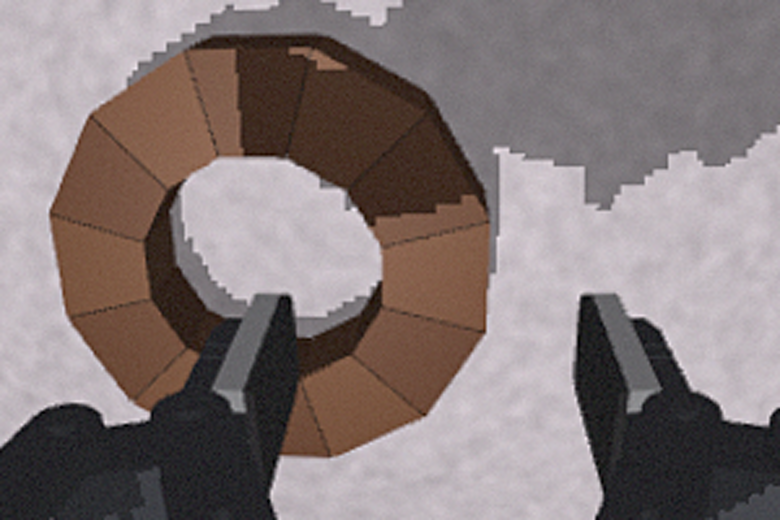

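The crop confirms the dark walnut ring. The segment at crop (437,275) faces the fingers squarely, so I'm descending and gripping.

```bash
python3 -m jog '{"delta_pos":[[-2,0,10],[0,0,14],[0,0,14],[0,0,8],[0,0,0],[0,0,0],[0,0,0]],"delta_rot":[[0,0,-0.0026],[0,0,0],[0,0,0],[0,0,0],[0,0,0],[0,0,0],[0,0,0]],"gripper":[0.3,0.3,0.3,0.3,0.3,0.3,0.3]}' 60
python3 -c "
from h import *
to(.5029,-.3457,.005,86.7)"
python3 -m jog '{"delta_pos":[[0,0,0],[0,0,0],[0,0,0],[0,0,0],[0,0,0],[0,0,0],[0,0,0]],"delta_rot":[[0,0,0],[0,0,0],[0,0,0],[0,0,0],[0,0,0],[0,0,0],[0,0,0]],"gripper":[-1,-1,-1,-1,-1,-1,-1]}' 60
```

```text
time_s: 4.25
eef_pos: [0.5033, -0.3464, 0.0068]
eef_rot: [[0.059, 0.998, 0.001], [0.998, -0.058, -0.001], [-0.001, 0.001, -1.0]]
force: [-0.7, -0.6, 1.3]
gripper_width: 0.0556
grip_force: 0.0
tool delta mm [ 0.6 -0.4  1.8] tool turn -0.0009 pos [ 0.5033 -0.3464  0.0068] tilt [ 0.0007 -0.0005] w 0.0556 j6 52 F [-0.7 -0.6  1.3] t 4.25
time_s: 4.95
eef_pos: [0.5038, -0.3464, 0.0072]
eef_rot: [[0.058, 0.998, 0.002], [0.998, -0.058, -0.001], [-0.001, 0.002, -1.0]]
force: [1.5, 0.7, 6.0]
gripper_width: 0.0246
grip_force: 59.8
```

```bash
python3 -m jog '{"delta_pos":[[0,0,-10],[0,0,-20],[0,0,-30],[0,0,-35],[0,0,-30],[0,0,-15],[0,0,0]],"delta_rot":[[0,0,0],[0,0,0],[0,0,0],[0,0,0],[0,0,0],[0,0,0],[0,0,0]],"gripper":[-1,-1,-1,-1,-1,-1,-1]}' 60
python3 -m jog '{"delta_pos":[[20,0,0],[36,0,0],[36,0,0],[36,0,0],[36,0,0],[36,0,0],[36,0,0],[36,0,0],[36,0,0],[36,0,0]],"delta_rot":[[0,0,0],[0,0,0],[0,0,0],[0,0,0],[0,0,0],[0,0,0],[0,0,0],[0,0,0],[0,0,0],[0,0,0]],"gripper":[-1,-1,-1,-1,-1,-1,-1,-1,-1,-1]}' 60
python3 -m jog '{"delta_pos":[[36,0,0],[36,0,0],[36,0,0],[36,0,0],[36,0,0],[36,0,0],[36,0,0],[36,0,0],[20,0,0],[0,0,0]],"delta_rot":[[0,0,0],[0,0,0],[0,0,0],[0,0,0],[0,0,0],[0,0,0],[0,0,0],[0,0,0],[0,0,0],[0,0,0]],"gripper":[-1,-1,-1,-1,-1,-1,-1,-1,-1,-1]}' 60
python3 -m jog '{"delta_pos":[[0,0,0],[0,0,0],[0,0,0]],"delta_rot":[[0,0,0],[0,0,0],[0,0,0]],"gripper":[-1,-1,-1]}' 60
python3 - <<'E'
from h import *
to(.4934,.3366,.101,86.7)
s=snapshot("wrist"); H,S,V=hsv(s); cv2.imwrite("pics/w4.png",s["img"][:,:,::-1])
t=snapshot("top"); H,S,V=hsv(t)
E
```

```text
time_s: 5.65
eef_pos: [0.5039, -0.347, 0.1492]
eef_rot: [[0.058, 0.998, 0.003], [0.998, -0.058, -0.003], [-0.003, 0.003, -1.0]]
force: [-0.0, -0.7, -1.5]
gripper_width: 0.0244
grip_force: 59.6
time_s: 6.65
eef_pos: [0.5208, -0.0001, 0.1447]
eef_rot: [[0.058, 0.998, -0.004], [0.998, -0.058, 0.001], [0.001, -0.004, -1.0]]
force: [0.6, 0.8, -0.3]
gripper_width: 0.0241
grip_force: 59.6
time_s: 7.65
eef_pos: [0.5386, 0.3076, 0.1442]
eef_rot: [[0.054, 0.999, -0.003], [0.999, -0.054, -0.001], [-0.001, -0.003, -1.0]]
force: [-0.6, -0.4, -0.7]
gripper_width: 0.0243
grip_force: 59.6
time_s: 7.95
eef_pos: [0.5406, 0.3037, 0.146]
eef_rot: [[0.06, 0.998, -0.001], [0.998, -0.06, -0.001], [-0.001, -0.001, -1.0]]
force: [0.2, -0.2, -2.1]
gripper_width: 0.0243
grip_force: 59.6
tool delta mm [ 30. -49.  45.] tool turn -0.0021 pos [0.5406 0.3037 0.146 ] tilt [-0.001  -0.0006] w 0.0243 j6 116 F [ 0.2 -0.2 -2.1] t 7.95
```

View pics/w4.png

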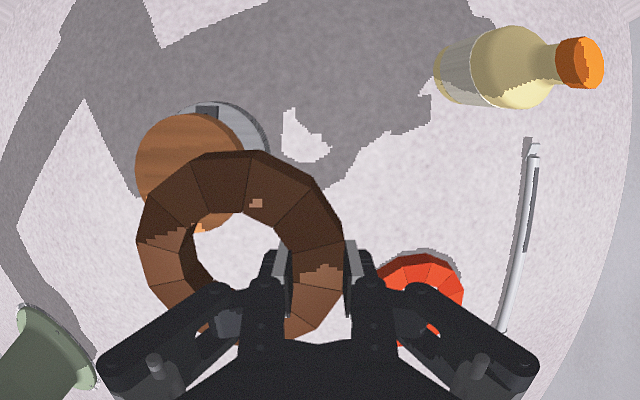

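The walnut ring hangs level at (240,240), with the disc at (190,165) still ahead.

```bash
python3 -m jog '{"delta_pos":[[6,-10,0],[8,-13,0],[8,-13,0],[8,-13,0],[0,0,10],[0,0,14],[0,0,10],[0,0,3],[0,0,0],[0,0,0]],"delta_rot":[[0,0,-0.002],[0,0,0],[0,0,0],[0,0,0],[0,0,0],[0,0,0],[0,0,0],[0,0,0],[0,0,0],[0,0,0]],"gripper":[-1,-1,-1,-1,-1,-1,-1,-1,-1,-1]}' 60
python3 - <<'E'
from h import *
for n,g in (("side",(258,300)),("top",(183,215))):
    s=snapshot(n);H,S,V=hsv(s); 
    cv2.imwrite(f"pics/{n}1.png",cv2.resize(s["img"][g[1]-80:g[1]+80,g[0]-110:g[0]+110],None,fx=2,fy=2)[:,:,::-1])
to(.4934,.3366,.101,86.7)
a,b=[cv2.imread(f"pics/{n}1.png") for n in("side","top")]; cv2.imwrite("pics/c1.png",np.vstack([a,b])[:600])
E
```

```text
time_s: 9.05
eef_pos: [0.4941, 0.3376, 0.1095]
eef_rot: [[0.057, 0.998, 0.0], [0.998, -0.057, 0.0], [0.0, 0.0, -1.0]]
force: [0.3, -0.6, -0.8]
gripper_width: 0.0238
grip_force: 59.6
tool delta mm [-1.2 -0.9  8.9] tool turn 0.001 pos [0.4943 0.3378 0.1099] tilt [0.0009 0.0005] w 0.0238 j6 121 F [-0.6  0.3 -1. ] t 9.15
```

View pics/c1.png

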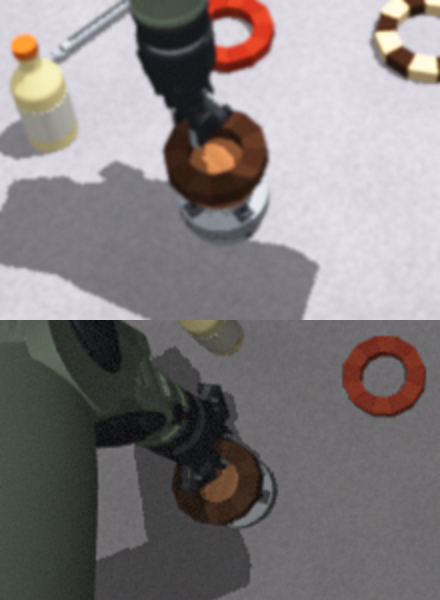

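Ring sits over the disc in both views. Lowering gently now.

```bash
python3 -m jog '{"delta_pos":[[-1,-1,2],[0,0,2],[0,0,2],[0,0,1],[0,0,1],[0,0,0],[0,0,0],[0,0,0]],"delta_rot":[[0,0,0],[0,0,0],[0,0,0],[0,0,0],[0,0,0],[0,0,0],[0,0,0],[0,0,0]],"gripper":[-1,-1,-1,-1,-1,-1,-1,-1]}' 60
python3 -m jog '{"delta_pos":[[0,0,0.5],[0,0,0.5],[0,0,0]],"delta_rot":[[0,0,0],[0,0,0],[0,0,0]],"gripper":[-1,-1,-1]}' 60
```

```text
time_s: 9.95
eef_pos: [0.4927, 0.3367, 0.1013]
eef_rot: [[0.056, 0.998, 0.0], [0.998, -0.056, 0.0], [0.0, 0.0, -1.0]]
force: [0.4, -0.2, -1.8]
gripper_width: 0.0241
grip_force: 59.6
time_s: 10.25
eef_pos: [0.4928, 0.3368, 0.1012]
eef_rot: [[0.056, 0.998, 0.001], [0.998, -0.056, 0.0], [0.0, 0.001, -1.0]]
force: [-1.6, -1.3, 5.7]
gripper_width: 0.0242
grip_force: 60.1
```

```bash
python3 -m jog '{"delta_pos":[[0,0,0],[0,0,0],[0,0,0],[0,0,0],[0,0,0],[0,0,-5],[0,0,-15],[0,0,-25],[0,0,-30],[0,0,-10]],"delta_rot":[[0,0,0],[0,0,0],[0,0,0],[0,0,0],[0,0,0],[0,0,0],[0,0,0],[0,0,0],[0,0,0],[0,0,0]],"gripper":[-0.3,0.1,0.3,0.3,0.3,0.3,0.3,0.3,0.3,0.3]}' 60
python3 - <<'E'
from h import *
def dark(s): H,S,V=hsv(s); return ((S>75)&((H<12)|(H>170))&(V<110))
for n,g in (("side",(258,300)),("top",(183,215))):
    s=snapshot(n);H,S,V=hsv(s)
    m=win((S>90)&(H<20),*g,45)
    h=blob(m,*g); print(n,cen(h,s,.105),h.min(0),h.max(0))
to(.65,-.168,.14,90)
s=snapshot("wrist"); cv2.imwrite("pics/w5.png",s["img"][:,:,::-1])
E
```

```text
time_s: 11.25
eef_pos: [0.4943, 0.3375, 0.1888]
eef_rot: [[0.056, 0.998, 0.004], [0.998, -0.056, 0.002], [0.003, 0.004, -1.0]]
force: [0.4, 0.2, 0.2]
gripper_width: 0.0554
grip_force: 0.0
side (array([0.45316395, 0.33811644]), (0.10443918406963348, 0.11683817207813263)) [232 277] [281 323]
top (array([0.45264692, 0.33866318]), (0.10675062984228134, 0.10804570466279984)) [161 196] [204 237]
tool delta mm [-495.8  184.2   46.9] tool turn -0.0563 pos [0.4939 0.3373 0.1873] tilt [0.0034 0.0018] w 0.0559 j6 120 F [-0.8  0.3 -1.2] t 11.35
```

View pics/w5.png

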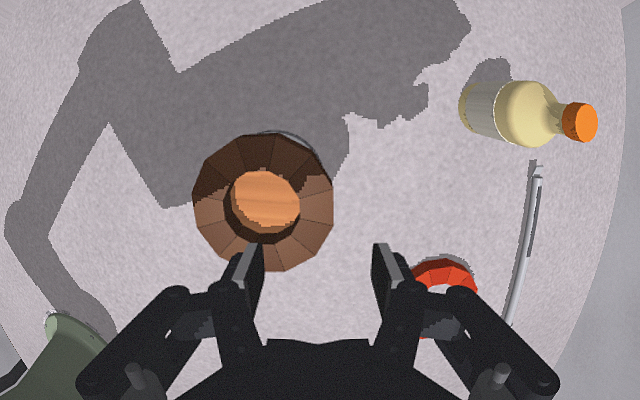

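Walnut is centred within 1 mm (top view) and released; the wrist view shows it flat at (262,200). Next is maple.

```bash
python3 -m jog '{"delta_pos":[[0,0,0],[-30,10,0],[-42,13,0],[-42,13,0],[-42,13,0],[-42,13,0],[-42,13,0],[-42,13,0],[-42,13,0],[-42,13,0]],"delta_rot":[[0,0,-0.0563],[0,0,0],[0,0,0],[0,0,0],[0,0,0],[0,0,0],[0,0,0],[0,0,0],[0,0,0],[0,0,0]],"gripper":[0.3,0.3,0.3,0.3,0.3,0.3,0.3,0.3,0.3,0.3]}' 60
python3 -m jog '{"delta_pos":[[-42,13,15],[-42,13,25],[-42,13,25],[-13,7,15],[0,0,0],[0,0,0],[0,0,0]],"delta_rot":[[0,0,0],[0,0,0],[0,0,0],[0,0,0],[0,0,0],[0,0,0],[0,0,0]],"gripper":[0.3,0.3,0.3,0.3,0.3,0.3,0.3]}' 60
python3 - <<'E'
from h import *
s=snapshot("wrist"); cv2.imwrite("pics/w6.png",s["img"][:,:,::-1])
H,S,V=hsv(s); m=(S>50)&(H<30)&(H>8)
for g in ((250,200),): h=blob(win(m,*g,110),*g); print(cen(h,s,.011,True),flats(h,s),h.min(0),h.max(0))
to(.654,-.168,.005,90)
E
```

```text
time_s: 12.4
eef_pos: [0.6059, -0.0309, 0.1833]
eef_rot: [[0.0, 1.0, -0.003], [1.0, -0.0, 0.001], [0.001, -0.003, -1.0]]
force: [0.5, 0.5, -0.1]
gripper_width: 0.0559
grip_force: 0.0
time_s: 13.1
eef_pos: [0.6521, -0.1662, 0.1061]
eef_rot: [[-0.001, 1.0, -0.0], [1.0, 0.001, 0.0], [0.0, -0.0, -1.0]]
force: [0.8, -0.2, 0.8]
gripper_width: 0.0556
grip_force: 0.0
(array([ 0.59894824, -0.16950363]), (0.13492082059383392, 0.1353665441274643)) (np.float64(-0.3356514000222793), np.float64(0.13573303756489022), np.float64(0.1387533509054881)) [177 118] [334 272]
tool delta mm [ -1.9   1.5 101.6] tool turn 0.0015 pos [ 0.6525 -0.1661  0.1066] tilt [ 0.0005 -0.    ] w 0.0553 j6 69 F [-0.5 -0.6  0.4] t 13.15
```

View pics/w6.png

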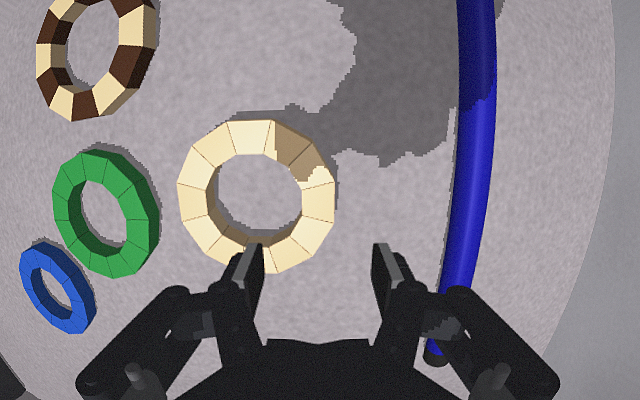

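Maple at (256,195), flats near 0°, and clear of the gouge. Descend and grip.

```bash
python3 -m jog '{"delta_pos":[[-2,1,10],[0,0,20],[0,0,30],[0,0,25],[0,0,10],[0,0,5],[0,0,0],[0,0,0],[0,0,0]],"delta_rot":[[0,0,0.0015],[0,0,0],[0,0,0],[0,0,0],[0,0,0],[0,0,0],[0,0,0],[0,0,0],[0,0,0]],"gripper":[0.3,0.3,0.3,0.3,0.3,0.3,0.3,0.3,0.3]}' 60
python3 -m jog '{"delta_pos":[[0,0,0],[0,0,0],[0,0,0],[0,0,0],[0,0,0],[0,0,0]],"delta_rot":[[0,0,0],[0,0,0],[0,0,0],[0,0,0],[0,0,0],[0,0,0]],"gripper":[-1,-1,-1,-1,-1,-1]}' 60
```

```text
time_s: 14.05
eef_pos: [0.6545, -0.1697, 0.0074]
eef_rot: [[0.002, 1.0, 0.002], [1.0, -0.002, -0.001], [-0.001, 0.002, -1.0]]
force: [0.1, 0.4, -0.2]
gripper_width: 0.0557
grip_force: 0.0
time_s: 14.65
eef_pos: [0.6543, -0.1696, 0.007]
eef_rot: [[0.002, 1.0, 0.002], [1.0, -0.002, -0.0], [-0.0, 0.002, -1.0]]
force: [1.0, 0.8, 6.0]
gripper_width: 0.0238
grip_force: 63.1
```

```bash
python3 -m jog '{"delta_pos":[[0,0,-10],[0,0,-25],[0,0,-35],[0,0,-40],[0,0,-30],[0,0,-15],[0,0,0]],"delta_rot":[[0,0,0],[0,0,0],[0,0,0],[0,0,0],[0,0,0],[0,0,0],[0,0,0]],"gripper":[-1,-1,-1,-1,-1,-1,-1]}' 60
python3 -m jog '{"delta_pos":[[15,-4,0],[28,-8,0],[38,-11,0],[38,-11,0],[38,-11,0],[38,-11,0],[38,-11,0],[38,-11,0],[38,-11,0],[38,-11,0]],"delta_rot":[[0,0,0],[0,0,0],[0,0,0],[0,0,0],[0,0,0],[0,0,0],[0,0,0],[0,0,0],[0,0,0],[0,0,0]],"gripper":[-1,-1,-1,-1,-1,-1,-1,-1,-1,-1]}' 60
python3 -m jog '{"delta_pos":[[38,-11,0],[38,-11,0],[38,-11,0],[28,-8,0],[14,-9,0],[0,0,0],[0,0,0],[0,0,0],[0,0,0]],"delta_rot":[[0,0,0],[0,0,0],[0,0,0],[0,0,0],[0,0,0],[0,0,0],[0,0,0],[0,0,0],[0,0,0]],"gripper":[-1,-1,-1,-1,-1,-1,-1,-1,-1]}' 60
python3 -c "
from h import *
to(.5037,.337,.123,90)"
```

```text
time_s: 15.35
eef_pos: [0.6547, -0.17, 0.164]
eef_rot: [[0.002, 1.0, 0.004], [1.0, -0.002, -0.002], [-0.002, 0.004, -1.0]]
force: [0.5, -0.1, -1.0]
gripper_width: 0.0239
grip_force: 62.6
time_s: 16.35
eef_pos: [0.5509, 0.1796, 0.1589]
eef_rot: [[0.001, 1.0, -0.004], [1.0, -0.001, -0.001], [-0.001, -0.004, -1.0]]
force: [1.4, 0.3, -1.7]
gripper_width: 0.0235
grip_force: 62.7
time_s: 17.25
eef_pos: [0.5046, 0.3326, 0.1608]
eef_rot: [[0.004, 1.0, -0.0], [1.0, -0.004, -0.0], [-0.0, -0.0, -1.0]]
force: [0.6, 0.9, -1.1]
gripper_width: 0.0236
grip_force: 62.7
tool delta mm [ 4.4 -0.9 37.8] tool turn -0.0035 pos [0.5046 0.3326 0.1608] tilt [-0.0001 -0.0004] w 0.0236 j6 117 F [ 0.6  0.9 -1.1] t 17.25
```

```bash
python3 -m jog '{"delta_pos":[[4,-1,5],[0,0,10],[0,0,10],[0,0,5],[0,0,1],[0,0,0],[0,0,0],[0,0,0]],"delta_rot":[[0,0,-0.0035],[0,0,0],[0,0,0],[0,0,0],[0,0,0],[0,0,0],[0,0,0],[0,0,0]],"gripper":[-1,-1,-1,-1,-1,-1,-1,-1]}' 60
python3 - <<'E'
from h import *
to(.5037,.337,.123,90)
for n,g in (("side",(258,290)),("top",(180,215))):
    s=snapshot(n);H,S,V=hsv(s)
    m=win((S>40)&(H<30)&(H>12)&(V>(130 if n=="side" else 90)),*g,45)
    h=blob(m,*g); print(n,cen(h,s,.134),h.min(0),h.max(0)); 
E
```

```text
time_s: 18.05
eef_pos: [0.5035, 0.338, 0.1303]
eef_rot: [[-0.002, 1.0, 0.001], [1.0, 0.002, 0.0], [0.0, 0.001, -1.0]]
force: [-0.7, -0.6, -1.6]
gripper_width: 0.0239
grip_force: 62.6
tool delta mm [-1.   0.2  7.3] tool turn 0.0019 pos [0.5035 0.338  0.1303] tilt [0.0007 0.0004] w 0.0239 j6 117 F [-0.7 -0.6 -1.6] t 18.05
side (array([0.45289225, 0.33846804]), (0.129115492105484, 0.13422729074954987)) [224 265] [286 320]
top (array([0.45165658, 0.33987669]), (0.12339270859956741, 0.12934744358062744)) [152 190] [204 240]
```

Centred within about 1 mm. Setting it down.

```bash
python3 -m jog '{"delta_pos":[[-1,0,2],[0,0,2],[0,0,1],[0,0,1],[0,0,0.5],[0,0,0],[0,0,0],[0,0,0]],"delta_rot":[[0,0,0],[0,0,0],[0,0,0],[0,0,0],[0,0,0],[0,0,0],[0,0,0],[0,0,0]],"gripper":[-1,-1,-1,-1,-1,-1,-1,-1]}' 60
python3 -m jog '{"delta_pos":[[0,0,0.5],[0,0,0.5],[0,0,0],[0,0,0]],"delta_rot":[[0,0,0],[0,0,0],[0,0,0],[0,0,0]],"gripper":[-1,-1,-1,-1]}' 60
```

```text
time_s: 18.95
eef_pos: [0.5032, 0.3369, 0.1235]
eef_rot: [[-0.002, 1.0, 0.0], [1.0, 0.002, 0.0], [0.0, 0.0, -1.0]]
force: [-0.1, 0.1, -1.6]
gripper_width: 0.0238
grip_force: 62.7
time_s: 19.35
eef_pos: [0.5033, 0.3369, 0.1229]
eef_rot: [[-0.002, 1.0, 0.001], [1.0, 0.002, 0.0], [0.0, 0.001, -1.0]]
force: [-0.9, -0.8, 3.4]
gripper_width: 0.0237
grip_force: 63.3
```

```bash
python3 -m jog '{"delta_pos":[[0,0,0],[0,0,0],[0,0,0],[0,0,0],[0,0,0],[0,0,-5],[0,0,-15],[0,0,-25],[0,0,-25],[0,0,-10]],"delta_rot":[[0,0,0],[0,0,0],[0,0,0],[0,0,0],[0,0,0],[0,0,0],[0,0,0],[0,0,0],[0,0,0],[0,0,0]],"gripper":[-0.3,0.1,0.3,0.3,0.3,0.3,0.3,0.3,0.3,0.3]}' 60
python3 - <<'E'
from h import *
for n,g in (("side",(258,290)),("top",(180,215))):
    s=snapshot(n);H,S,V=hsv(s)
    m=win((S>40)&(H<30)&(H>12)&(V>(130 if n=="side" else 90)),*g,45)
    h=blob(m,*g); print(n,cen(h,s,.127),h.min(0),h.max(0)); 
to(.5008,-.019,.105,90)
E
python3 -m jog '{"delta_pos":[[-20,0,0],[-35,0,0],[-40,0,0],[-40,0,0],[-40,0,0],[-40,0,0],[-40,0,10],[-40,0,20],[-35,0,25],[-26,-2,25]],"delta_rot":[[0,0,0],[0,0,0],[0,0,0],[0,0,0],[0,0,0],[0,0,0],[0,0,0],[0,0,0],[0,0,0],[0,0,0]],"gripper":[0.3,0.3,0.3,0.3,0.3,0.3,0.3,0.3,0.3,0.3]}' 60
python3 -m jog '{"delta_pos":[[0,0,15],[0,0,5],[0,0,0],[0,0,0],[0,0,0]],"delta_rot":[[0,0,0],[0,0,0],[0,0,0],[0,0,0],[0,0,0]],"gripper":[0.3,0.3,0.3,0.3,0.3]}' 60
python3 - <<'E'
from h import *
s=snapshot("wrist"); cv2.imwrite("pics/w7.png",s["img"][:,:,::-1])
H,S,V=hsv(s); m=(S>50)&(H<30)
for g in ((250,200),): h=blob(win(m,*g,105),*g); print(cen(h,s,.011,True),flats(h,s),h.min(0),h.max(0))
to(.5008,-.019,.005,90)
E
```

```text
time_s: 20.35
eef_pos: [0.5044, 0.3375, 0.2053]
eef_rot: [[-0.002, 1.0, 0.004], [1.0, 0.002, 0.002], [0.002, 0.004, -1.0]]
force: [0.3, 0.2, 0.1]
gripper_width: 0.0555
grip_force: 0.0
side (array([0.45371527, 0.33650261]), (0.12921014428138733, 0.13940228521823883)) [225 266] [287 321]
top (array([0.45244877, 0.33833464]), (0.12831929326057434, 0.1297467201948166)) [153 190] [205 240]
tool delta mm [-356.6   -4.5   98.6] tool turn 0.002 pos [0.5042 0.3374 0.2042] tilt [0.0032 0.0016] w 0.0555 j6 117 F [-0.4  0.1  0. ] t 20.45
time_s: 21.45
eef_pos: [0.5012, -0.0211, 0.1207]
eef_rot: [[-0.0, 1.0, -0.001], [1.0, 0.0, -0.0], [-0.0, -0.001, -1.0]]
force: [0.7, 0.6, -0.4]
gripper_width: 0.0555
grip_force: 0.0
time_s: 21.95
eef_pos: [0.5026, -0.0186, 0.1032]
eef_rot: [[-0.003, 1.0, 0.001], [1.0, 0.003, -0.0], [-0.0, 0.001, -1.0]]
force: [0.4, 0.6, 0.2]
gripper_width: 0.0555
grip_force: 0.0
(array([ 0.43927811, -0.02200419]), (0.14737315475940704, 0.14725889265537262)) (np.float64(1.2225710421486455), np.float64(0.14814837593597638), np.float64(0.15197036110031223)) [158 111] [329 279]
tool delta mm [-0.3 -1.9 98.2] tool turn 0.003 pos [ 0.5026 -0.0187  0.1032] tilt [ 0.0016 -0.0003] w 0.0557 j6 79 F [0.1 0.5 0.1] t 22.0
```

View pics/w7.png

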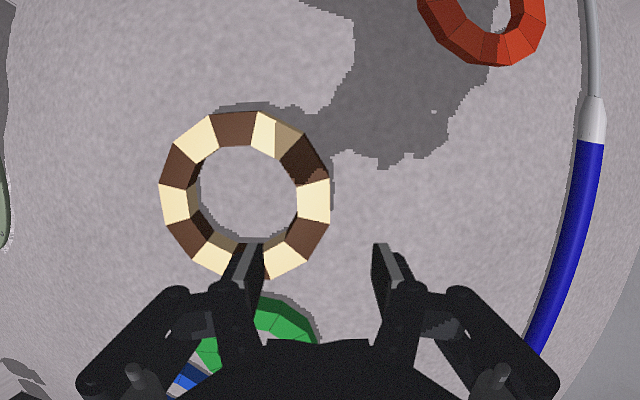

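Chequered ring at (245,195), pale +x segment between the fingers; maple's placing error is about 2 mm.

```bash
python3 -m jog '{"delta_pos":[[0,-2,10],[0,0,20],[0,0,30],[0,0,22],[0,0,10],[0,0,4],[0,0,0],[0,0,0],[0,0,0]],"delta_rot":[[0,0,-0.018],[0,0,0],[0,0,0],[0,0,0],[0,0,0],[0,0,0],[0,0,0],[0,0,0],[0,0,0]],"gripper":[0.3,0.3,0.3,0.3,0.3,0.3,0.3,0.3,0.3]}' 60
python3 -m jog '{"delta_pos":[[0,0,0],[0,0,0],[0,0,0],[0,0,0],[0,0,0],[0,0,0]],"delta_rot":[[0,0,0],[0,0,0],[0,0,0],[0,0,0],[0,0,0],[0,0,0]],"gripper":[-1,-1,-1,-1,-1,-1]}' 60
```

```text
time_s: 22.9
eef_pos: [0.5008, -0.0193, 0.0074]
eef_rot: [[-0.02, 1.0, 0.002], [1.0, 0.02, -0.0], [-0.0, 0.002, -1.0]]
force: [0.6, -0.1, 0.3]
gripper_width: 0.0555
grip_force: 0.0
time_s: 23.5
eef_pos: [0.5005, -0.0192, 0.0071]
eef_rot: [[-0.02, 1.0, 0.001], [1.0, 0.02, -0.0], [-0.0, 0.001, -1.0]]
force: [-0.7, 1.2, 5.8]
gripper_width: 0.0235
grip_force: 59.0
```

```bash
python3 -m jog '{"delta_pos":[[0,0,-10],[0,0,-25],[0,0,-38],[0,0,-42],[0,0,-35],[0,0,-20],[0,0,0]],"delta_rot":[[0,0,0],[0,0,0],[0,0,0],[0,0,0],[0,0,0],[0,0,0],[0,0,0]],"gripper":[-1,-1,-1,-1,-1,-1,-1]}' 60
python3 -m jog '{"delta_pos":[[15,1,0],[28,1,0],[38,2,0],[38,2,0],[38,2,0],[38,2,0],[38,2,0],[38,2,0],[36,1,0],[28,1,0]],"delta_rot":[[0,0,0],[0,0,0],[0,0,0],[0,0,0],[0,0,0],[0,0,0],[0,0,0],[0,0,0],[0,0,0],[0,0,0]],"gripper":[-1,-1,-1,-1,-1,-1,-1,-1,-1,-1]}' 60
python3 -m jog '{"delta_pos":[[17,0,0],[6,0,0],[0,0,0],[0,0,0],[0,0,0],[0,0,0]],"delta_rot":[[0,0,0],[0,0,0],[0,0,0],[0,0,0],[0,0,0],[0,0,0]],"gripper":[-1,-1,-1,-1,-1,-1]}' 60
python3 -c "
from h import *
to(.5098,.3386,.145,91.15)"
```

```text
time_s: 24.2
eef_pos: [0.5019, -0.0195, 0.1799]
eef_rot: [[-0.02, 1.0, 0.006], [1.0, 0.02, -0.001], [-0.001, 0.006, -1.0]]
force: [0.7, 0.8, -1.1]
gripper_width: 0.0234
grip_force: 58.2
time_s: 25.2
eef_pos: [0.5079, 0.3178, 0.1746]
eef_rot: [[-0.021, 1.0, -0.002], [1.0, 0.021, -0.001], [-0.001, -0.002, -1.0]]
force: [0.2, -0.5, -1.3]
gripper_width: 0.0236
grip_force: 58.2
time_s: 25.8
eef_pos: [0.509, 0.3381, 0.1766]
eef_rot: [[-0.018, 1.0, 0.0], [1.0, 0.018, -0.0], [-0.0, 0.0, -1.0]]
force: [-0.3, -0.1, -2.2]
gripper_width: 0.0235
grip_force: 58.2
tool delta mm [ 0.5  0.8 31.6] tool turn -0.0017 pos [0.509  0.3381 0.1766] tilt [ 0.0001 -0.0001] w 0.0235 j6 116 F [-0.3 -0.1 -2.2] t 25.8
```

```bash
python3 -m jog '{"delta_pos":[[0,1,5],[0,0,8],[0,0,7],[0,0,4],[0,0,1],[0,0,0],[0,0,0],[0,0,0]],"delta_rot":[[0,0,-0.0017],[0,0,0],[0,0,0],[0,0,0],[0,0,0],[0,0,0],[0,0,0],[0,0,0]],"gripper":[-1,-1,-1,-1,-1,-1,-1,-1]}' 60
python3 - <<'E'
from h import *
to(.5098,.3386,.145,91.15)
for n,g in (("side",(258,285)),("top",(178,215))):
    s=snapshot(n);H,S,V=hsv(s)
    m=win((S>50)&(H<30),*g,48)
    h=blob(m,*g); print(n,cen(h,s,.157),h.min(0),h.max(0)); 
    cv2.imwrite(f"pics/{n}1.png",cv2.resize(s["img"][g[1]-75:g[1]+75,g[0]-110:g[0]+110],None,fx=2,fy=2)[:,:,::-1])
a,b=[cv2.imread(f"pics/{n}1.png") for n in("side","top")]; cv2.imwrite("pics/c2.png",np.vstack([a,b])[:600])
E
```

```text
time_s: 26.6
eef_pos: [0.5099, 0.3393, 0.1517]
eef_rot: [[-0.022, 1.0, 0.001], [1.0, 0.022, 0.0], [0.0, 0.001, -1.0]]
force: [-0.3, 0.5, -1.8]
gripper_width: 0.0236
grip_force: 58.2
tool delta mm [-0.7 -0.2  6.7] tool turn 0.0017 pos [0.5099 0.3393 0.1517] tilt [0.0006 0.0003] w 0.0236 j6 115 F [-0.3  0.5 -1.8] t 26.6
side (array([0.46509131, 0.32043823]), (0.14294946193695068, 0.22240282595157623)) [219 237] [288 324]
top (array([0.45193373, 0.33756211]), (0.14219263195991516, 0.1459730863571167)) [145 184] [207 242]
```

View pics/c2.png

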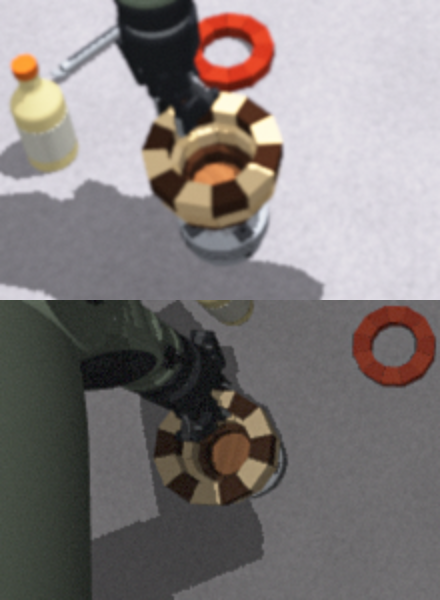

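Well centred in both views (the side figure is spoilt by the red ring joining the mask). Setting it down.

```bash
python3 -m jog '{"delta_pos":[[0,0,2],[0,0,2],[0,0,1],[0,0,1],[0,0,0.5],[0,0,0],[0,0,0],[0,0,0]],"delta_rot":[[0,0,0],[0,0,0],[0,0,0],[0,0,0],[0,0,0],[0,0,0],[0,0,0],[0,0,0]],"gripper":[-1,-1,-1,-1,-1,-1,-1,-1]}' 60
python3 -m jog '{"delta_pos":[[0,0,0.5],[0,0,0],[0,0,0]],"delta_rot":[[0,0,0],[0,0,0],[0,0,0]],"gripper":[-1,-1,-1]}' 60
```

```text
time_s: 27.5
eef_pos: [0.5097, 0.3391, 0.1451]
eef_rot: [[-0.022, 1.0, 0.0], [1.0, 0.022, -0.0], [-0.0, 0.0, -1.0]]
force: [-0.7, -0.1, 1.7]
gripper_width: 0.0235
grip_force: 58.5
time_s: 27.8
eef_pos: [0.5098, 0.3391, 0.1451]
eef_rot: [[-0.022, 1.0, 0.001], [1.0, 0.022, 0.0], [0.0, 0.001, -1.0]]
force: [-2.5, -1.4, 5.4]
gripper_width: 0.0236
grip_force: 58.9
```

Releasing. I'll grip the red ring on its -x wall, because the gouge lies close on the other side.

```bash
python3 -m jog '{"delta_pos":[[0,0,0],[0,0,0],[0,0,0],[0,0,0],[0,0,0],[0,0,-5],[0,0,-15],[0,0,-25],[0,0,-25],[0,0,-10]],"delta_rot":[[0,0,0],[0,0,0],[0,0,0],[0,0,0],[0,0,0],[0,0,0],[0,0,0],[0,0,0],[0,0,0],[0,0,0]],"gripper":[-0.3,0.1,0.3,0.3,0.3,0.3,0.3,0.3,0.3,0.3]}' 60
python3 -m jog '{"delta_pos":[[-15,7,0],[-30,14,0],[-35,16,0],[-35,16,0],[-35,16,10],[-20,10,20],[-12,7,30],[0,0,30],[0,0,20],[0,0,10]],"delta_rot":[[0,0,0],[0,0,0],[0,0,0],[0,0,0],[0,0,0],[0,0,0],[0,0,0],[0,0,0],[0,0,0],[0,0,0]],"gripper":[0.3,0.3,0.3,0.3,0.3,0.3,0.3,0.3,0.3,0.3]}' 60
python3 -m jog '{"delta_pos":[[0,0,0],[0,0,0],[0,0,0]],"delta_rot":[[0,0,0],[0,0,0],[0,0,0]],"gripper":[0.3,0.3,0.3]}' 60
python3 - <<'E'
from h import *
s=snapshot("top");H,S,V=hsv(s);m=win((S>50)&(H<30),178,215,48);h=blob(m,178,215); print(cen(h,s,.149))
s=snapshot("wrist"); cv2.imwrite("pics/w8.png",s["img"][:,:,::-1])
H,S,V=hsv(s); m=(S>130)&((H<8)|(H>172))
for g in ((370,200),): h=blob(win(m,*g,110),*g); print(cen(h,s,.011,True),flats(h,s),h.min(0),h.max(0))
to(.5962,.157,.007,90)
E
```

```text
time_s: 28.8
eef_pos: [0.5109, 0.3397, 0.2274]
eef_rot: [[-0.022, 1.0, 0.004], [1.0, 0.022, 0.002], [0.002, 0.004, -1.0]]
force: [0.4, -0.2, -0.1]
gripper_width: 0.0555
grip_force: 0.0
time_s: 29.8
eef_pos: [0.5974, 0.1573, 0.1007]
eef_rot: [[-0.02, 1.0, -0.006], [1.0, 0.02, -0.001], [-0.001, -0.006, -1.0]]
force: [-0.6, -0.6, 0.2]
gripper_width: 0.0554
grip_force: 0.0
time_s: 30.1
eef_pos: [0.6006, 0.1592, 0.1057]
eef_rot: [[-0.022, 1.0, 0.002], [1.0, 0.022, 0.0], [0.0, 0.002, -1.0]]
force: [0.4, -0.3, -0.2]
gripper_width: 0.0553
grip_force: 0.0Traceback (most recent call last):
  File "<stdin>", line 2, in <module>
  File "h.py", line 16, in blob
    c=min(cs,key=lambda c:np.hypot(*(c.mean((0,1))-[u,v]))); h=cv2.convexHull(c).reshape(-1,2)
ValueError: min() iterable argument is empty
```

```bash
python3 - <<'E'
from h import *
s=snapshot("wrist"); cv2.imwrite("pics/w8.png",s["img"][:,:,::-1])
H,S,V=hsv(s); m=(S>130)&((H<8)|(H>172))
for g in ((370,200),): h=blob(win(m,*g,110),*g); print(cen(h,s,.011,True),flats(h,s),h.min(0),h.max(0))
to(.5962,.157,.007,90)
s=snapshot("side");H,S,V=hsv(s);m=win((S>50)&(H<30)&(H>8),258,285,42);h=blob(m,258,285); print(cen(h,s,.149),h.min(0),h.max(0))
E
```

```text
(array([0.64258456, 0.15443325]), (0.12344462424516678, 0.12523432075977325)) (np.float64(2.233706051585625), np.float64(0.12469725905350111), np.float64(0.1273810430850905)) [293 128] [439 270]
tool delta mm [-2.2 -4.6 98.7] tool turn 0.0219 pos [0.6005 0.1593 0.1057] tilt [0.0023 0.0003] w 0.0556 j6 97 F [-0.1  0.1  0.6] t 30.2
(array([0.45188144, 0.34095898]), (0.15890175104141235, 0.14531107246875763)) [219 258] [288 324]
```

View pics/w8.png

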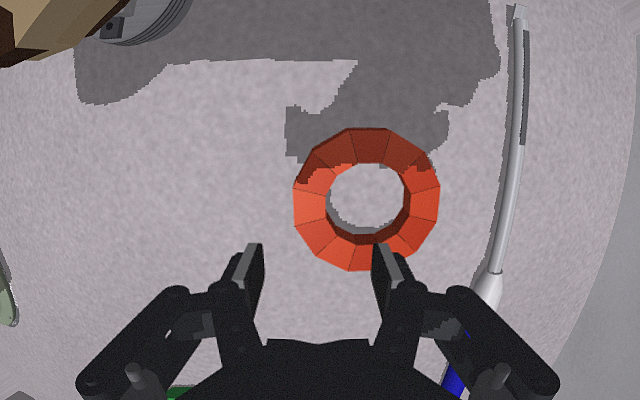

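Red ring at (366,200); its left (-x) segment at (309,208) sits between the fingers.

```bash
python3 -m jog '{"delta_pos":[[-4,-4.5,10],[0,0,20],[0,0,30],[0,0,24],[0,0,10],[0,0,4.5],[0,0,0],[0,0,0],[0,0,0]],"delta_rot":[[0,0,-0.0165],[0,0,0],[0,0,0],[0,0,0],[0,0,0],[0,0,0],[0,0,0],[0,0,0],[0,0,0]],"gripper":[0.3,0.3,0.3,0.3,0.3,0.3,0.3,0.3,0.3]}' 60
python3 -m jog '{"delta_pos":[[0,0,0],[0,0,0],[0,0,0],[0,0,0],[0,0,0],[0,0,0]],"delta_rot":[[0,0,0],[0,0,0],[0,0,0],[0,0,0],[0,0,0],[0,0,0]],"gripper":[-1,-1,-1,-1,-1,-1]}' 60
```

```text
time_s: 31.15
eef_pos: [0.5963, 0.1551, 0.0072]
eef_rot: [[-0.038, 0.999, 0.002], [0.999, 0.038, 0.0], [0.0, 0.002, -1.0]]
force: [-0.2, -0.6, 0.2]
gripper_width: 0.0553
grip_force: 0.0
time_s: 31.75
eef_pos: [0.5953, 0.1551, 0.0068]
eef_rot: [[-0.038, 0.999, 0.0], [0.999, 0.038, 0.0], [0.0, 0.0, -1.0]]
force: [-2.3, 0.4, 6.0]
gripper_width: 0.0231
grip_force: 66.0
```

```bash
python3 -m jog '{"delta_pos":[[0,0,-10],[0,0,-25],[0,0,-38],[0,0,-44],[0,0,-38],[0,0,-25],[0,0,-10],[0,0,0]],"delta_rot":[[0,0,0],[0,0,0],[0,0,0],[0,0,0],[0,0,0],[0,0,0],[0,0,0],[0,0,0]],"gripper":[-1,-1,-1,-1,-1,-1,-1,-1]}' 60
python3 -m jog '{"delta_pos":[[10,-10,0],[20,-19,0],[25,-24,0],[27,-26,0],[27,-26,0],[27,-26,0],[25,-24,0],[18,-18,0],[9,-9,0],[0,0,0]],"delta_rot":[[0,0,0],[0,0,0],[0,0,0],[0,0,0],[0,0,0],[0,0,0],[0,0,0],[0,0,0],[0,0,0],[0,0,0]],"gripper":[-1,-1,-1,-1,-1,-1,-1,-1,-1,-1]}' 60
python3 -m jog '{"delta_pos":[[0,0,0],[0,0,0],[0,0,0],[0,0,0]],"delta_rot":[[0,0,0],[0,0,0],[0,0,0],[0,0,0]],"gripper":[-1,-1,-1,-1]}' 60
python3 -c "
from h import *
to(.4058,.3368,.167,92.2)"
```

```text
time_s: 32.55
eef_pos: [0.596, 0.155, 0.1974]
eef_rot: [[-0.038, 0.999, 0.003], [0.999, 0.038, 0.0], [0.0, 0.003, -1.0]]
force: [0.8, -1.0, -1.8]
gripper_width: 0.0237
grip_force: 65.7
time_s: 33.55
eef_pos: [0.4039, 0.3363, 0.1945]
eef_rot: [[-0.041, 0.999, -0.003], [0.999, 0.041, -0.001], [-0.001, -0.003, -1.0]]
force: [0.4, 0.1, -0.6]
gripper_width: 0.0237
grip_force: 65.8
time_s: 33.95
eef_pos: [0.4069, 0.3353, 0.1958]
eef_rot: [[-0.037, 0.999, 0.0], [0.999, 0.037, -0.0], [-0.0, 0.0, -1.0]]
force: [-0.2, -0.2, -0.7]
gripper_width: 0.0242
grip_force: 65.7
tool delta mm [ 1.6 -1.  28.8] tool turn -0.0018 pos [0.4069 0.3353 0.1958] tilt [ 0.     -0.0001] w 0.0242 j6 119 F [-0.2 -0.2 -0.7] t 33.95
```

```bash
python3 -m jog '{"delta_pos":[[1.5,-1,5],[0,0,7],[0,0,6],[0,0,3],[0,0,1],[0,0,0],[0,0,0],[0,0,0]],"delta_rot":[[0,0,0],[0,0,0],[0,0,0],[0,0,0],[0,0,0],[0,0,0],[0,0,0],[0,0,0]],"gripper":[-1,-1,-1,-1,-1,-1,-1,-1]}' 60
python3 - <<'E'
from h import *
to(.4058,.3368,.167,92.2)
for n,g in (("side",(255,278)),("top",(178,214))):
    s=snapshot(n);H,S,V=hsv(s)
    m=win((S>130)&((H<8)|(H>172)),*g,48)
    try: h=blob(m,*g); print(n,cen(h,s,.178),h.min(0),h.max(0)); 
    except Exception as e: print(n,e)
    cv2.imwrite(f"pics/{n}1.png",cv2.resize(s["img"][g[1]-75:g[1]+75,g[0]-110:g[0]+110],None,fx=2,fy=2)[:,:,::-1])
a,b=[cv2.imread(f"pics/{n}1.png") for n in("side","top")]; cv2.imwrite("pics/c3.png",np.vstack([a,b])[:600])
E
```

```text
time_s: 34.75
eef_pos: [0.4053, 0.3374, 0.1742]
eef_rot: [[-0.038, 0.999, 0.0], [0.999, 0.038, 0.0], [0.0, 0.0, -1.0]]
force: [-0.6, 1.1, -1.2]
gripper_width: 0.0238
grip_force: 65.7
tool delta mm [-0.7  0.5  7.2] tool turn -0.0002 pos [0.4053 0.3374 0.1742] tilt [0.0004 0.0003] w 0.0238 j6 120 F [-0.6  1.1 -1.2] t 34.75
side (array([0.45542794, 0.35746454]), (0.08072879165410995, 0.13195571303367615)) [222 257] [271 308]
top (array([0.45544818, 0.3303254 ]), (0.13362394273281097, 0.09431824088096619)) [153 187] [198 240]
```

View pics/c3.png

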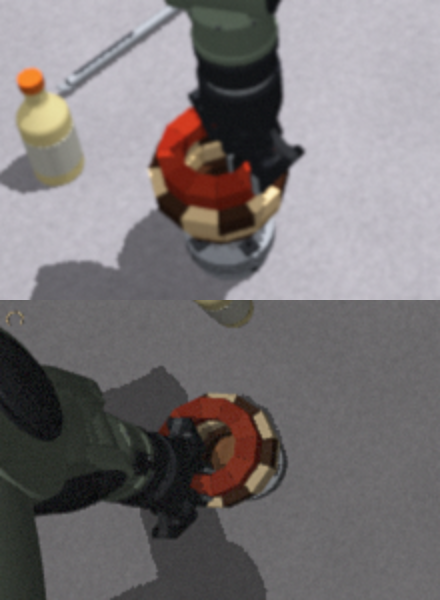

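The red ring looks concentric over the chequered ring; the gripper hides part of it, but the TCP is on target. Setting it down.

```bash
python3 -m jog '{"delta_pos":[[0,0,2],[0,0,2],[0,0,1],[0,0,1],[0,0,0.5],[0,0,0],[0,0,0],[0,0,0]],"delta_rot":[[0,0,0],[0,0,0],[0,0,0],[0,0,0],[0,0,0],[0,0,0],[0,0,0],[0,0,0]],"gripper":[-1,-1,-1,-1,-1,-1,-1,-1]}' 60
python3 -m jog '{"delta_pos":[[0,0,0.5],[0,0,0],[0,0,0]],"delta_rot":[[0,0,0],[0,0,0],[0,0,0]],"gripper":[-1,-1,-1]}' 60
```

```text
time_s: 35.65
eef_pos: [0.4052, 0.3373, 0.1675]
eef_rot: [[-0.038, 0.999, 0.0], [0.999, 0.038, 0.0], [0.0, 0.0, -1.0]]
force: [0.1, -0.5, -1.5]
gripper_width: 0.0241
grip_force: 65.7
time_s: 35.95
eef_pos: [0.4051, 0.3373, 0.1669]
eef_rot: [[-0.038, 0.999, -0.0], [0.999, 0.038, -0.0], [-0.0, -0.0, -1.0]]
force: [0.1, 0.1, -1.5]
gripper_width: 0.0236
grip_force: 65.7
```

```bash
python3 -m jog '{"delta_pos":[[0,0,0.4],[0,0,0],[0,0,0]],"delta_rot":[[0,0,0],[0,0,0],[0,0,0]],"gripper":[-1,-1,-1]}' 60
python3 -m jog '{"delta_pos":[[0,0,0.4],[0,0,0],[0,0,0]],"delta_rot":[[0,0,0],[0,0,0],[0,0,0]],"gripper":[-1,-1,-1]}' 60
```

```text
time_s: 36.25
eef_pos: [0.4052, 0.3373, 0.1668]
eef_rot: [[-0.038, 0.999, 0.0], [0.999, 0.038, 0.0], [0.0, 0.0, -1.0]]
force: [-0.6, -0.1, 3.8]
gripper_width: 0.0235
grip_force: 66.2
time_s: 36.55
eef_pos: [0.4052, 0.3374, 0.1668]
eef_rot: [[-0.038, 0.999, 0.0], [0.999, 0.038, 0.0], [0.0, 0.0, -1.0]]
force: [-1.9, -1.2, 5.7]
gripper_width: 0.0238
grip_force: 66.6
```

Contact made. Releasing, rising clear and moving away to look.

```bash
python3 -m jog '{"delta_pos":[[0,0,0],[0,0,0],[0,0,0],[0,0,0],[0,0,0],[0,0,-5],[0,0,-15],[0,0,-25],[0,0,-25],[0,0,-10]],"delta_rot":[[0,0,0],[0,0,0],[0,0,0],[0,0,0],[0,0,0],[0,0,0],[0,0,0],[0,0,0],[0,0,0],[0,0,0]],"gripper":[-0.3,0.1,0.3,0.3,0.3,0.3,0.3,0.3,0.3,0.3]}' 60
python3 -m jog '{"delta_pos":[[-15,0,0],[-25,0,0],[-30,0,0],[-30,0,0],[-30,0,0],[-30,0,0],[-25,0,0],[-15,0,0],[0,0,0],[0,0,0]],"delta_rot":[[0,0,0],[0,0,0],[0,0,0],[0,0,0],[0,0,0],[0,0,0],[0,0,0],[0,0,0],[0,0,0],[0,0,0]],"gripper":[0.3,0.3,0.3,0.3,0.3,0.3,0.3,0.3,0.3,0.3]}' 60
python3 - <<'E'
from h import *
for n,g in (("side",(255,278)),("top",(178,214))):
    s=snapshot(n);H,S,V=hsv(s)
    for k,m,z in(("red",(S>130)&((H<8)|(H>172)),.171),("checkhull",(S>50)&((H<30)|(H>172)),.149)):
        try: h=blob(win(m,*g,50),*g); print(n,k,cen(h,s,z),h.min(0),h.max(0)); 
        except Exception as e: print(n,e)
    cv2.imwrite(f"pics/{n}1.png",cv2.resize(s["img"][g[1]-75:g[1]+75,g[0]-110:g[0]+110],None,fx=2,fy=2)[:,:,::-1])
a,b=[cv2.imread(f"pics/{n}1.png") for n in("side","top")]; cv2.imwrite("pics/c4.png",np.vstack([a,b])[:600])
E
```

```text
time_s: 37.55
eef_pos: [0.4062, 0.338, 0.2488]
eef_rot: [[-0.038, 0.999, 0.003], [0.999, 0.038, 0.002], [0.002, 0.003, -1.0]]
force: [0.9, 0.2, 0.5]
gripper_width: 0.0556
grip_force: 0.0
time_s: 38.55
eef_pos: [0.4121, 0.137, 0.2453]
eef_rot: [[-0.037, 0.999, -0.001], [0.999, 0.037, 0.0], [0.0, -0.001, -1.0]]
force: [0.5, 0.2, -0.1]
gripper_width: 0.0554
grip_force: 0.0
side red (array([0.45201399, 0.33928275]), (0.12307143956422806, 0.13325007259845734)) [222 256] [284 309]
side checkhull (array([0.4533564 , 0.33915014]), (0.16118124127388, 0.14842788875102997)) [219 256] [288 324]
top min() iterable argument is empty
top min() iterable argument is empty
```

View pics/c4.png

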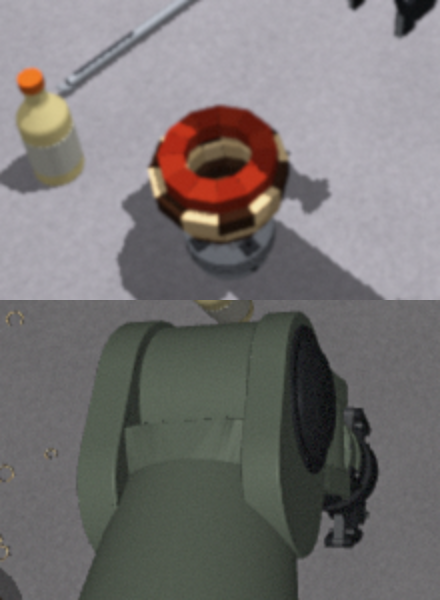

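The side view shows the stack standing level and concentric, with red centred at (0.452, 0.339). The top view is blocked by the arm. The gripper is clear, so I'm handing in.

```bash
python3 -c "
from workcell import *
print(job_done())"
```

```text
the job is handed in; nothing more can be done
None
```

All four rings are stacked on the base disc in order (walnut, maple, chequered, red) and handed in at about 39 s; the cameras put each centre within about 3 mm of the axis, I saw no sign of the gouge, glue bottle or calipers being disturbed, and the hand-in returned no verdict.

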